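# Stack and lock the parts trays for the laboratory move

## Task

Stack the blue parts tray on top of the grey tray in the aluminium dock, so that it sits level and fully home within the grey tray's four corner pieces; lower it into place, do not drop it. Then push the red knob of the lock rod in to its middle click, so the rod reaches over the blue tray's rim, and leave the other things on the bench where they are.

Things in the scene. Friction and masses are not known exactly. Their poses are not given: they have to be found in the camera images.
- upper_tray: Blue open parts tray, loose, upright on the bench at the start. Walls 180 (x) by 120 (y) mm outside, 5 mm thick, rim 60 mm above the flat underside; 0.3 to 0.6 kg. Flared pieces at its corners as on the grey tray. Packets fixed to its floor lie over 66 mm from the middle in x, up to 17 mm high. Origin: centre of the underside; x along the 180 mm side, z up. A half turn makes no difference.
- upper_grip (a point): Middle of the top edge of the white upright grip wall inside the blue tray, 51 mm above its underside (9 mm below the rim). The wall crosses the middle of the tray along the tray's y: 14 mm thick in x, 110 mm long, down to the 5 mm thick floor. Pinch it from above, fingers closing along the tray's x.
- lower_tray: Grey tray of the same shape and size as the blue one, already in the dock, loose within its corners (2 mm of play). Origin: centre of the underside; x along the 180 mm side, z up. A tray stacked fully home has its origin 60 mm above this one.
- lower_rim (a point): Centre of the grey tray's mouth, level with its rim, 60 mm above its underside: the stacked tray's underside rests here. Each corner has an angle piece outside the walls (6 mm beyond them below the rim), upright for 6 mm above the rim with 2 mm of play all round the stacked tray, then flaring out at 35 degrees; its top is 14 mm above the rim, 12 mm outside the walls.
- dock: Fixed aluminium stand: plate 208 (x) by 148 (y) by 10 mm with four such corner pieces, the grey tray on it. On its +y side at x = 0 a post, 32 mm in x, y = 86 to 110 mm, 158 mm high, carries the lock rod, level along y, axis 142 mm above the bench. Origin: centre of the plate's underside, on the bench; x along the trays' 180 mm side, +y towards post and red knob.
- rod_knob (a point): Centre of the red cylindrical knob on the lock rod's outer end: 30 mm diameter, 24 mm long along the dock's y, 142 mm above the bench. With the rod fully out it is 182 mm from the dock's origin along +y; moving it towards the dock (dock's -y) pushes the rod in. Pinch it from above, fingers closing along the dock's x, or push its outer end.
- rod_tip (a point): Inner end of the lock rod (steel, 14 mm diameter), 104 mm from the knob's centre towards the dock. Fully out it is 78 mm from the dock's origin, clear of the trays; at the middle click 50 mm from it, 5 mm above a stacked tray's rim and reaching over its wall.
- lock_rod (a joint): Travel of the lock rod in m: 0 fully out (as at the start, within 4 mm; tray free), 0.028 middle click (tray locked), 0.056 fully in (bolts the dock to a trolley; not wanted). Springs draw it to the nearest click when let go within about 10 mm of one; leaving a click takes about 5 to 7 N.
- tape_roll: Tan roll of packing tape lying flat, 90 mm across, 45 mm high, loose, bystander. Origin: centre of its underside.
- carton: Small closed cardboard carton, 70 (x) by 120 (y) by 60 mm, loose, bystander. Origin: centre of its underside.
- cleaner: White bottle with blue cap, 60 mm diameter, 130 mm high, loose, bystander. Origin: centre of its underside.
Not all that is in view belongs to the job. Leave any black or orange look-alike of the upper_tray alone.

How it is judged:
On the way, in this order (a step that is already met when the one before it is completed fails the run):
1. the blue tray sits fully home in the grey tray's corner pieces while the lock rod is still out (x of upper_tray in the frame of lower_tray between -0.004 and 0.004 m and y of upper_tray in the frame of lower_tray between -0.004 and 0.004 m and z of upper_tray in the frame of lower_tray between 0.057 and 0.063 m and angle between the x axis of upper_tray and the x axis of lower_tray, either way round below 0.06 rad and angle between the z axis of upper_tray and the z axis of lower_tray, either way round below 0.03 rad and value of joint lock_rod below 0.012 m), for 0.2 s.
2. the lock rod is at its middle click over the stacked tray (x of upper_tray in the frame of lower_tray between -0.004 and 0.004 m and y of upper_tray in the frame of lower_tray between -0.004 and 0.004 m and z of upper_tray in the frame of lower_tray between 0.057 and 0.063 m and angle between the x axis of upper_tray and the x axis of lower_tray, either way round below 0.06 rad and angle between the z axis of upper_tray and the z axis of lower_tray, either way round below 0.03 rad and value of joint lock_rod between 0.024 and 0.032 m), for 0.2 s.
At the end, for the whole second after the job is handed in: Blue tray on grey tray (either way round): centred within 4 mm, 57-63 mm above it, parallel within 0.06 rad, level within 0.03 rad; grey tray likewise in the dock (7-13 mm above its origin); both upright, at rest (under 0.02 m/s); lock rod still, at 24 to 32 mm (middle click) (all of step 2 and x of lower_tray in the frame of dock between -0.004 and 0.004 m and y of lower_tray in the frame of dock between -0.004 and 0.004 m and z of lower_tray in the frame of dock between 0.007 and 0.013 m and angle between the x axis of lower_tray and the x axis of dock, either way round below 0.06 rad and angle between the z axis of lower_tray and the z axis of dock, either way round below 0.03 rad and linear speed of each of upper_tray, lower_tray below 0.02 m/s and angle between upper_tray's own z axis and vertical below 0.2 rad and velocity of joint lock_rod between -0.01 and 0.01 m/s); the robot touches nothing.
It fails at once if the blue tray is dropped (falls faster than 0.6 m/s, about 18 mm, out of the fingers) (linear speed of upper_tray above 0.6 m/s and contact force between the fingers and upper_tray below 0.05 N).
It fails at once if the tape roll is moved by more than 30 mm (distance of tape_roll from where it was at the start of the episode above 0.03 m).
It fails at once if the carton is moved by more than 30 mm (distance of carton from where it was at the start of the episode above 0.03 m).
It fails at once if the cleaner is moved by more than 30 mm (distance of cleaner from where it was at the start of the episode above 0.03 m).
It also fails if it takes over 51 s, if anything falls off the work surface, if the arm or the gripper's body presses on something with over 40 N, if the wrist force passes 120 N, or if a joint passes its speed limit or range.

## Robot

A 6-joint arm with a two-finger parallel gripper is mounted at the origin on the work surface. World frame = base frame: x ahead of the robot, y to its left, z up, the work surface at z = 0. Lengths are in m, angles in rad, forces in N, time in s.
With the tool pointing down it reaches from about 0.3 to 0.875 m from the base axis. Payload 6.4 kg.
Tool frame: the origin (TCP) lies midway between the tips of the shut fingers; the grasp point (between the pads) lies 19 mm behind it; z points along the fingers, y is the line along which they close (so a half turn about z gives the same grasp; the last joint's range is limited). The gripper opens to 85 mm and grips with 20 to 120 N. Pads are 22 mm wide; open, the fingers measure 114 mm over their backs; the gripper's body (76 mm by 85 mm) begins 54 mm behind the grasp point. The pads swing forward as they close: fully open they stand 13 mm farther back than shut.
Start: joints at [-1.318, 0.181, 1.607, -0, 1.354, -0.206], TCP at [0.255, -0.516, 0.21] pointing down, gripper open.
Joint ranges: [-2.99, 2.99], [-0.89, 2.07], [0.3, 2.58], [-1.14, 4.28], [0, 2.63], [-3.12, 3.12]. Speed limits (rad/s): [2.57, 2.57, 3.01, 3.14, 3.14, 3.14].

## Interface

Orientations are given as a unit quaternion [w, x, y, z].
In Python, from bench import ctrl gives the robot as it stands. The module is installed in compiled form; this text tells all that it offers.
- The arm moves only by the tool move_arm, never from a script. Its argument "plan" is one flat list of numbers, 6 for each row, row after row: the shift along the world's x, y, z in units of 50 mm (1.0 is 50 mm), then the turn, a rotation vector about the world's x, y, z in rad. A call has 1 to 10 rows; each row is the pose to reach, as a shift and turn from the pose commanded when the call began; what a row does not reach only later rows make up. A row lasts 1/8 s, in which the tool goes at most 62.5 mm and 10.7 degrees, less where a joint would pass 70% of its speed; a pose out of reach is approached as far as the arm can. A call with a gripper value outside its range is refused whole. "grip" is the finger opening in mm, from 0 to 85.4, set as the call begins (left out, the last holds). The fingers move at their own pace and stop on an object; the grip force is fixed at half the most. Time passes only in rows, so rows that repeat a pose let the fingers close. It gives the time, the measured TCP pose, the force, the opening and the grip force at its end, in the units of the state.
- ctrl.get_obs(): the state, without advancing time (a new reading comes with each control period).
- ctrl.camera(name): name is "scene" or "top" or "wrist"; returns a dict with "pixels" (420x560x3 uint8, red, green, blue), "fx", "fy", "cx", "cy" (pixels), "origin" and "attitude" of the camera in the world. Camera axes: x right, y down, z forward; pixel columns grow to the right and rows downward; lengths in m; the calibration is good to about 2 mm. The wrist camera is an equidistant fisheye: a pixel r from the principal point sees the ray r / f radians off the axis. A picture is of the moment at which its call begins. There is no depth.
- ctrl.hand_in(): hands the job in; it is judged then, once.
The state is a dict: "time_s": time; "q": joint angles; "dq": joint speeds; "joint_efforts": joint torques, N m; "eef_pos": TCP position; "eef_rot": TCP orientation; "wrist_force": force on the tool from outside, world axes, zero at the start; "torque": the same for the moment, N m; "opening": opening from 0.0 (shut) to 1.0 (fully open); "grasp_force": force on a finger pad.
Only numpy, scipy, OpenCV 4.12 (cv2) and the standard library are available. Lean on these libraries where they do the work, as an engineer would, in place of code of your own. Each camera call takes 0.05 s, during which the arm holds its last target. There are 200 camera calls.

## Working session

There is one attempt and no reset: what is moved stays moved. The work goes in short steps, Python scripts to look and compute and a tool call to move; the robot and the scene stay as the last step left them, time stands still between calls to the robot, and variables do not carry over. Pictures are saved under pics/ and viewed, at most 10 in all, crops included, and the job is handed in when it is done.

Besides the shell and the picture viewer there is one more tool, called after "Call:" as a command line: name --argument value ..., lists and objects as JSON in quotes. move_arm: Moves the arm, as the interface text tells. Its arguments: {"type":"object","properties":{"plan":{"type":"array"},"grip":{"type":"number"}},"required":["plan"]}

```bash
mkdir -p pics
cat > h.py <<'E'
import numpy as np,cv2
from bench import ctrl
from scipy.spatial.transform import Rotation as R
def att(c):
    a=np.array(c["attitude"],float)
    return a if a.shape==(3,3) else R.from_quat(a[[1,2,3,0]]).as_matrix()
def ray(c,u,v):
    return att(c)@np.array([(u-c["cx"])/c["fx"],(v-c["cy"])/c["fy"],1.])
def onz(c,u,v,z):
    d=ray(c,u,v);o=np.array(c["origin"]);return o+d*(z-o[2])/d[2]
def proj(c,p):
    q=att(c).T@(np.array(p)-np.array(c["origin"]));return np.array([c["fx"]*q[0]/q[2]+c["cx"],c["fy"]*q[1]/q[2]+c["cy"]])
def save(c,n): cv2.imwrite("pics/"+n,c["pixels"][:,:,::-1])
E
python3 - <<'E'
from h import *
import pickle
for n in("top","scene"):
    c=ctrl.camera(n);save(c,n+"0.png");pickle.dump(c,open(n+"0.pkl","wb"))
    print(n,c["origin"],c["attitude"],c["fx"],c["fy"],c["cx"],c["cy"])
o=ctrl.get_obs();print(o["time_s"],o["eef_pos"],o["eef_rot"],o["opening"])
E
```

```text
top [0.37929103 0.20796209 1.56464838] [ 0.03836112 -0.6977829   0.71482973 -0.02541478] 405.6849981514922 405.6849981514922 284.12046422209806 208.16446363162575
scene [ 1.39633908 -0.23434078  1.00343784] [-0.34953217  0.77714624  0.47798704 -0.21307129] 486.57239800370405 486.57239800370405 279.2851672756077 212.52628283522577
0.1 [ 0.25455114 -0.51499129  0.20955049] [-8.20717170e-04  9.73796746e-01  2.27418610e-01 -5.52385109e-06] 1.0004216298198458
```

View pics/top0.png

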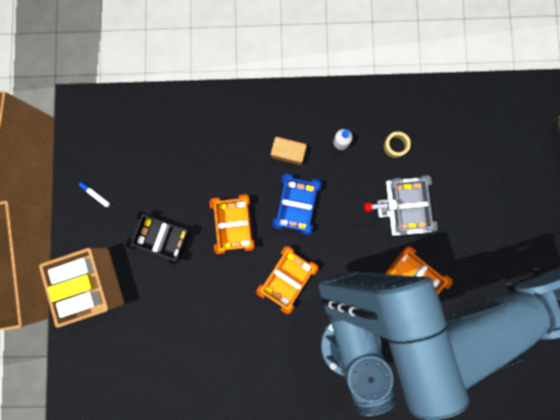

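View pics/scene0.png

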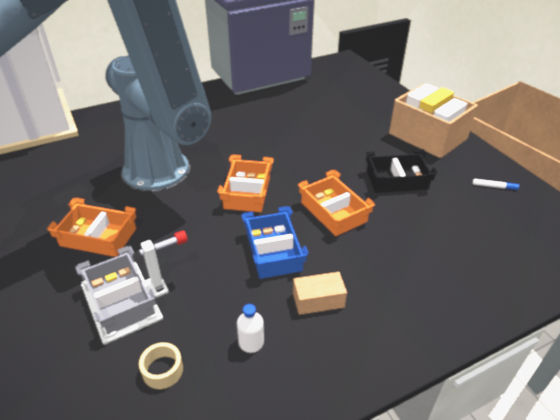

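Candidates in the top view: the blue tray (298,203). Look-alikes are orange at (232,224), (288,280) and (418,268), and black at (160,237). The grey tray in the dock is at (411,205) with the red knob at (368,207). By the description I choose the blue one. Bystanders: carton (289,151), bottle (343,138), tape (397,145).

```bash
cat > m.py <<'E'
from h import *
import pickle
def big(m,near=None):
    cs,_=cv2.findContours(m.astype(np.uint8),cv2.RETR_EXTERNAL,cv2.CHAIN_APPROX_NONE)
    return max(cs,key=cv2.contourArea)
def masks(c):
    h=cv2.cvtColor(c["pixels"],cv2.COLOR_RGB2HSV).astype(int);H,S,V=h[...,0],h[...,1],h[...,2]
    return dict(blue=(H>105)&(H<128)&(S>140)&(V>60),red=((H<6)|(H>174))&(S>170)&(V>90),white=(S<50)&(V>185))
def white_in(c,hull,ms):
    k=np.zeros(c["pixels"].shape[:2],np.uint8);cv2.fillConvexPoly(k,hull,1);return big(ms["white"]&(k>0))
def rect(c,cnt,z):
    p=np.array([onz(c,u,v,z)[:2] for u,v in cnt.reshape(-1,2)],np.float32)
    (x,y),(w,h),a=cv2.minAreaRect(p)
    if w<h: w,h,a=h,w,a+90
    return np.round([x,y,w,h,(a+90)%180-90],4)
E
python3 - <<'E'
from m import *
c=pickle.load(open("top0.pkl","rb"));s=pickle.load(open("scene0.pkl","rb"))
ms=masks(c);b=big(ms["blue"]);hull=cv2.convexHull(b)
print("blue",rect(c,b,.07),"wall",rect(c,white_in(c,hull,ms),.051))
r=big(ms["red"]);print("red",rect(c,r,.15),r.reshape(-1,2).mean(0))
# grey: wall in window
box=np.array([[394,185],[428,185],[428,225],[394,225]]);
print("gwall",rect(c,white_in(c,box,ms),.061))
V=cv2.cvtColor(c["pixels"],cv2.COLOR_RGB2HSV).astype(int)
g=(V[...,2]>90)&(V[...,1]<70);g[:170]=0;g[240:]=0;g[:,:375]=0;g[:,445:]=0
print("dock",rect(c,big(g),.08))
m2=masks(s);b=big(m2["blue"]);r2=big(m2["red"])
print("scene red",cv2.boundingRect(r2),onz(s,*r2.reshape(-1,2).mean(0),.142))
w=white_in(s,cv2.convexHull(b),m2);print(cv2.boundingRect(w))
cv2.imwrite("pics/crop.png",np.vstack([cv2.resize(c["pixels"][120:245,240:450,::-1],(760,452),interpolation=2)]))
E
```

```text
blue [  0.531    0.1874   0.2113   0.1517 -12.9823] wall [5.30000e-01 1.86200e-01 1.08000e-01 1.85000e-02 7.71727e+01]
red [ 0.5061 -0.0586  0.0318  0.0243 -2.3431] [367.51724138 206.79310345]
gwall [ 0.5112 -0.2359  0.1283  0.1272  3.77  ]
dock [  0.5124  -0.206    0.2152   0.2116 -86.493 ]
scene red (177, 233, 10, 11) [ 0.51038284 -0.05708253  0.142     ]
(254, 234, 39, 20)
```

View pics/crop.png

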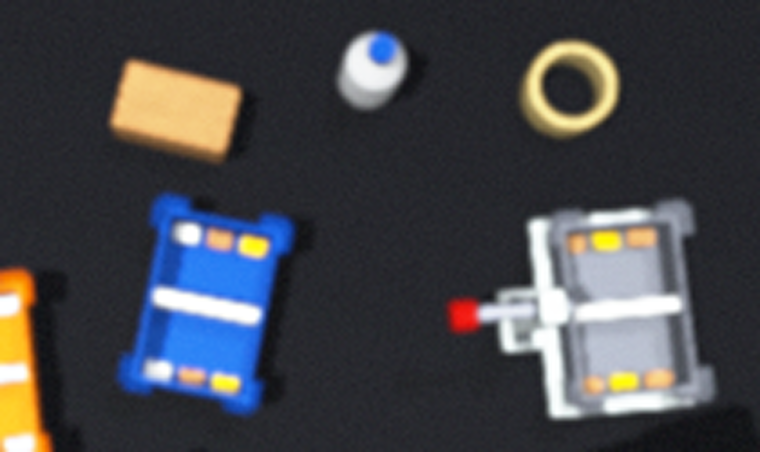

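The crop confirms the choice: the blue tray with its white wall at crop (207,305). The carton and bottle stand well clear of it. The dock and grey tray are at (630,308), with the red knob at (463,314). Next I look at the dock from above with the wrist camera.

Call:
move_arm --plan '[1.0,1.5,3.8,0,0,0.4,4.4,5.6,3.8,0,0,1.17,4.4,5.6,3.8,0,0,1.17,4.4,5.6,3.8,0,0,1.17,4.4,5.6,3.8,0,0,1.17,4.4,5.6,3.8,0,0,1.17,4.4,5.6,3.8,0,0,1.17,4.4,5.6,3.8,0,0,1.17,4.4,5.6,3.8,0,0,1.17,4.4,5.6,3.8,0,0,1.17]'

```text
time_s: 1.35
eef_pos: [0.4738, -0.2364, 0.3993]
eef_rot: [-0.001, 0.687, 0.727, -0.0]
wrist_force: [0.1, -0.5, -0.6]
opening: 1.0
grasp_force: 0.0
```

Run:
```python
from m import *
c=ctrl.camera("wrist");save(c,"w1.png");pickle.dump(c,open("w1.pkl","wb"))
print(c["origin"],att(c).round(3),c["fx"],c["cx"],c["cy"])
o=ctrl.get_obs();print(o["time_s"],o["eef_pos"],o["eef_rot"],o["q"])
```

```text
[ 0.46940827 -0.16413954  0.56167986] [[ 0.998  0.054  0.013]
 [ 0.055 -0.958 -0.282]
 [-0.003  0.282 -0.959]] 325.19226210127806 277.4395857165809 209.73355557158885
1.4 [ 0.4738123  -0.23643231  0.39947317] [-7.85902069e-04  6.87079497e-01  7.26581804e-01 -1.70586898e-04] [-6.87035978e-01 -1.04857752e-02  1.44019780e+00 -2.32081469e-04
  1.71347254e+00 -7.42940780e-01]
```

View pics/w1.png

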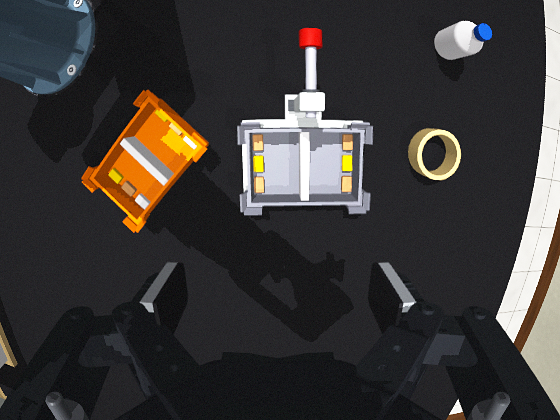

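The wrist view is sharp: the grey tray's wall is at (305,165), its flared corners at (245,130), (367,130), (248,205) and (362,205), the knob at (310,37). I rectify this onto the rim plane to measure it.

```bash
cat >> m.py <<'E'
def fproj(c,P):
    q=(np.asarray(P)-np.array(c["origin"]))@att(c);n=np.hypot(q[...,0],q[...,1]);th=np.arctan2(n,q[...,2])
    return c["cx"]+c["fx"]*th*q[...,0]/n, c["cy"]+c["fy"]*th*q[...,1]/n
def ortho(c,x0,y0,w,h,z,s):  # px s metres; column=+x, row=-y, centre x0,y0
    X,Y=np.meshgrid(x0+(np.arange(w)-w/2)*s,y0-(np.arange(h)-h/2)*s)
    u,v=fproj(c,np.stack([X,Y,np.full_like(X,z)],-1))
    return cv2.remap(c["pixels"],u.astype(np.float32),v.astype(np.float32),cv2.INTER_CUBIC)
E
python3 - <<'E'
from m import *
c=pickle.load(open("w1.pkl","rb"))
im=ortho(c,.51,-.22,640,520,.07,.0004);cv2.imwrite("pics/o1.png",im[:,:,::-1])
kn=ortho(c,.51,-.06,400,400,.142,.0004);h=dict(pixels=kn);r=big(masks(h)["red"]).reshape(-1,2).astype(np.float32)
(a,b),wh,an=cv2.minAreaRect(r);print("knob",.51+(a-200)*.0004,-.06-(b-200)*.0004,np.array(wh)*.4,an)
E
```

```text
knob 0.50412001953125 -0.05738697509765625 [28.98999634 30.02005005] 86.00909423828125
```

View pics/o1.png

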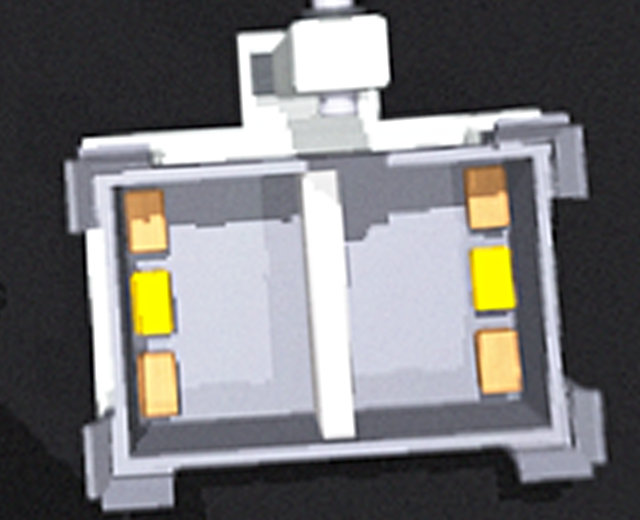

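Rectified rim corners: (96,176), (550,143), (115,475), (572,445). That puts the grey tray at (0.5153, -0.2399) with a yaw of 3.85°, and the knob position agrees with this to 1 mm. Next I look at the blue tray from the same relative camera pose.

Call:
move_arm --plan '[0.36,8.76,-0.2,0,0,-0.28,0.36,8.76,-0.2,0,0,-0.28,0.36,8.76,-0.2,0,0,-0.28,0.36,8.76,-0.2,0,0,-0.28,0.36,8.76,-0.2,0,0,-0.28,0.36,8.76,-0.2,0,0,-0.28,0.36,8.76,-0.2,0,0,-0.28,0.36,8.76,-0.2,0,0,-0.28,0.36,8.76,-0.2,0,0,-0.28,0.36,8.76,-0.2,0,0,-0.28]'

```text
time_s: 2.65
eef_pos: [0.493, 0.2008, 0.3903]
eef_rot: [0.0, 0.782, 0.623, -0.0]
wrist_force: [-0.4, 0.0, -0.2]
opening: 0.999
grasp_force: 0.0
```

Run:
```python
from m import *
c=ctrl.camera("wrist");save(c,"w2.png");pickle.dump(c,open("w2.pkl","wb"))
o=ctrl.get_obs();print(o["time_s"],o["eef_pos"],o["eef_rot"])
im=ortho(c,.53,.185,640,520,.06,.0004);cv2.imwrite("pics/o2.png",im[:,:,::-1])
```

```text
2.7 [0.49305826 0.20075245 0.39042672] [ 1.32022478e-04  7.81942815e-01  6.23350154e-01 -5.73579024e-05]
```

View pics/o2.png

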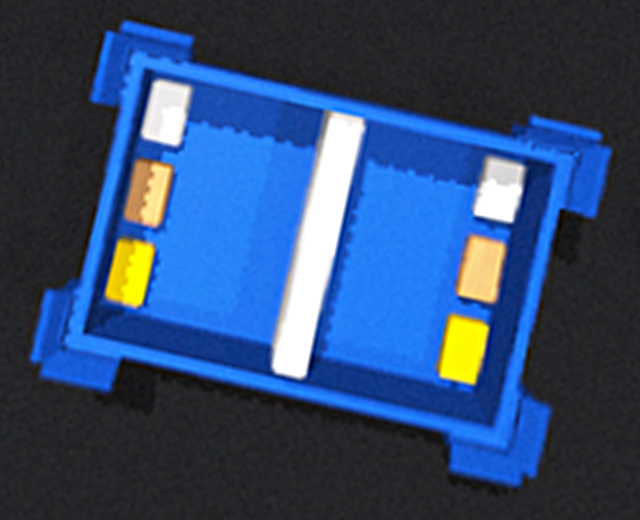

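Rim corners: (135,54), (576,155), (68,345), (510,445). The blue tray is at (0.5309, 0.1891) with a yaw of -12.9°, which matches the tool line. The wall is clear, so I descend.

Call:
move_arm --plan '[0.4,-0.12,-1.2,0,0,0,0.76,-0.24,-2.4,0,0,0,0.76,-0.24,-3.6,0,0,0,0.76,-0.24,-4.8,0,0,0,0.76,-0.24,-5.6,0,0,0,0.76,-0.24,-6.2,0,0,0,0.76,-0.24,-6.7,0,0,0,0.76,-0.24,-7.1,0,0,0,0.76,-0.24,-7.4,0,0,0,0.76,-0.24,-7.4,0,0,0]' --grip 60

```text
time_s: 3.95
eef_pos: [0.53, 0.1895, 0.0195]
eef_rot: [-0.001, 0.782, 0.624, -0.001]
wrist_force: [-0.2, 0.1, 0.7]
opening: 0.705
grasp_force: 0.0
```

Call:
move_arm --plan '[0,0,0,0,0,0,0,0,0,0,0,0,0,0,0,0,0,0,0,0,0,0,0,0,0,0,0,0,0,0,0,0,0,0,0,0,0,0,0,0,0,0,0,0,0,0,0,0]' --grip 0

```text
time_s: 4.95
eef_pos: [0.5314, 0.1906, 0.0215]
eef_rot: [0.0, 0.781, 0.624, 0.001]
wrist_force: [-2.2, -1.0, 5.8]
opening: 0.137
grasp_force: 60.5
```

Call:
move_arm --plan '[0,0,0.1,0,0,0,0,0,0.3,0,0,0,0,0,0.7,0,0,0,0,0,1.2,0,0,0,0,0,1.9,0,0,0,0,0,2.7,0,0,0,0,0,3.5,0,0,0,0,0,4.2,0,0,0,0,0,4.7,0,0,0,0,0,5.0,0,0,0]'

```text
time_s: 6.2
eef_pos: [0.5307, 0.1905, 0.2719]
eef_rot: [0.0, 0.781, 0.624, 0.001]
wrist_force: [-0.2, 0.2, -4.0]
opening: 0.142
grasp_force: 59.3
```

Run:
```python
from m import *
c=ctrl.camera("wrist");save(c,"w3.png");pickle.dump(c,open("w3.pkl","wb"))
o=ctrl.get_obs();print(o["time_s"],o["eef_pos"],o["eef_rot"],o["wrist_force"],o["torque"])
p=o["eef_pos"]
im=ortho(c,p[0],p[1],640,520,p[2]-.0195+.06,.0004);cv2.imwrite("pics/o3.png",im[:,:,::-1])
```

```text
6.25 [0.53142121 0.19064475 0.27349281] [0.00088684 0.78103541 0.62448435 0.00148221] [-0.18202975  0.37984378 -1.98160547] [ 0.02616124 -0.14847866 -0.00877668]
```

View pics/o3.png

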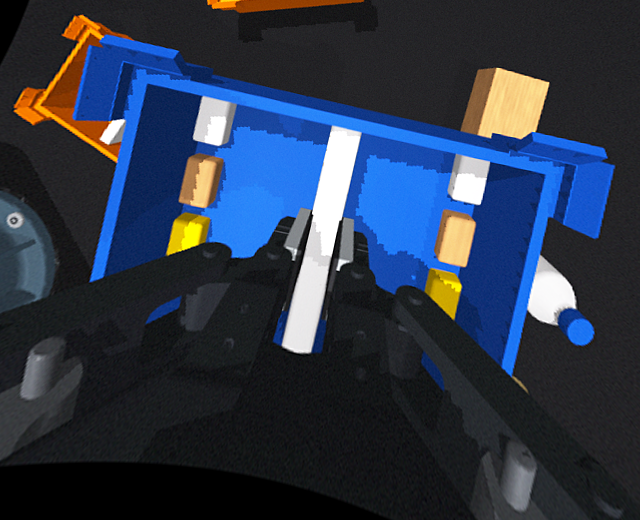

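The tray is held level, with the pads at (320,240) on the wall. I carry it over the dock.

Call:
move_arm --plan '[-0.01,-0.3,0,0,0,0.01,-0.03,-0.9,0,0,0,0.03,-0.07,-1.9,0,0,0,0.065,-0.11,-3.1,0,0,0,0.105,-0.16,-4.3,0,0,0,0.147,-0.2,-5.5,0,0,0,0.187,-0.24,-6.6,0,0,0,0.225,-0.28,-7.6,0,0,0,0.26,-0.3,-8.3,0,0,0,0.283,-0.31,-8.57,0,0,0,0.292]'

```text
time_s: 7.5
eef_pos: [0.5134, -0.2403, 0.2683]
eef_rot: [-0.002, 0.683, 0.731, -0.0]
wrist_force: [0.4, 1.1, -5.1]
opening: 0.141
grasp_force: 59.3
```

Call:
move_arm --plan '[0,0,0,0,0,0,0,0,-0.3,0,0,0,0,0,-0.9,0,0,0,0,0,-1.5,0,0,0,0,0,-2.0,0,0,0,0,0,-2.3,0,0,0,0,0,-2.5,0,0,0,0,0,-2.5,0,0,0]'

```text
time_s: 8.5
eef_pos: [0.5151, -0.2376, 0.145]
eef_rot: [-0.0, 0.682, 0.732, -0.0]
wrist_force: [-1.0, -0.1, -5.0]
opening: 0.139
grasp_force: 59.3
```

Run:
```python
from m import *
ps=[]
c=ctrl.camera("wrist");save(c,"w4.png");pickle.dump(c,open("w4.pkl","wb"))
t=ctrl.camera("top");s=ctrl.camera("scene")
o=ctrl.get_obs();print(o["time_s"],o["eef_pos"],o["eef_rot"],o["wrist_force"])
x,y=proj(s,[.515,-.24,.1]).astype(int);a=cv2.resize(s["pixels"][max(0,y-60):y+60,max(0,x-80):x+80,::-1],(640,480),interpolation=2)
cv2.imwrite("pics/s4.png",a)
```

```text
8.65 [ 0.51584592 -0.23846956  0.14646297] [9.66198974e-04 6.81893084e-01 7.31451214e-01 9.93765222e-05] [ 0.62040878  0.38801382 -4.42873963]
```

View pics/s4.png

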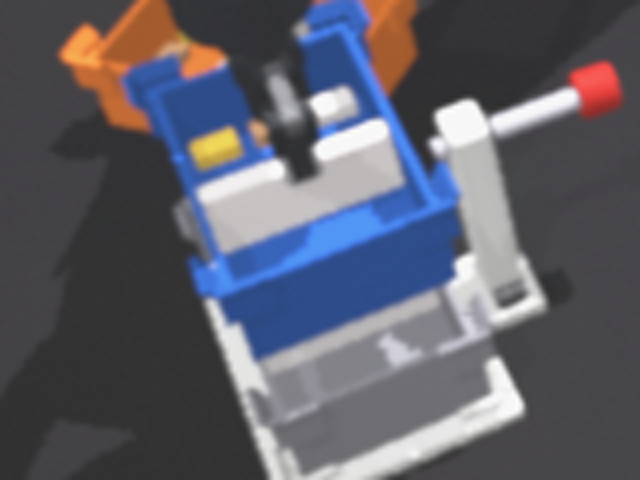

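The scene view shows the blue tray squarely above the grey one, level and clear of the rod tip at (440,145). I lower it slowly and watch the force.

Call:
move_arm --plan '[0,0,-0.2,0,0,0,0,0,-0.4,0,0,0,0,0,-0.55,0,0,0,0,0,-0.65,0,0,0,0,0,-0.75,0,0,0,0,0,-0.82,0,0,0,0,0,-0.88,0,0,0,0,0,-0.92,0,0,0,0,0,-0.95,0,0,0,0,0,-0.95,0,0,0]'

```text
time_s: 9.9
eef_pos: [0.5151, -0.238, 0.0978]
eef_rot: [-0.0, 0.682, 0.731, -0.0]
wrist_force: [0.1, -0.4, -3.9]
opening: 0.141
grasp_force: 59.3
```

Call:
move_arm --plan '[0,0,-0.03,0,0,0,0,0,-0.06,0,0,0,0,0,-0.09,0,0,0,0,0,-0.11,0,0,0,0,0,-0.11,0,0,0]'

```text
time_s: 10.52
eef_pos: [0.5151, -0.238, 0.0923]
eef_rot: [-0.0, 0.682, 0.731, -0.0]
wrist_force: [0.6, 0.2, -4.6]
opening: 0.14
grasp_force: 59.3
```

Call:
move_arm --plan '[0,0,-0.02,0,0,0,0,0,-0.02,0,0,0,0,0,-0.04,0,0,0,0,0,-0.04,0,0,0]'

```text
time_s: 11.02
eef_pos: [0.5153, -0.2381, 0.0915]
eef_rot: [0.0, 0.682, 0.731, -0.0]
wrist_force: [-3.7, 2.2, 5.4]
opening: 0.139
grasp_force: 60.4
```

Call:
move_arm --plan '[0,0,-0.02,0,0,0,0,0,-0.02,0,0,0]'

```text
time_s: 11.28
eef_pos: [0.5153, -0.2381, 0.0915]
eef_rot: [0.0, 0.682, 0.732, -0.0]
wrist_force: [-6.2, 3.8, 11.6]
opening: 0.138
grasp_force: 61.3
```

Call:
move_arm --plan '[0,0,0,0,0,0,0,0,0,0,0,0,0,0,0,0,0,0,0,0,0,0,0,0,0,0,0,0,0,0,0,0,0,0,0,0]' --grip 55

```text
time_s: 12.02
eef_pos: [0.5151, -0.2381, 0.0893]
eef_rot: [-0.0, 0.682, 0.731, -0.0]
wrist_force: [0.5, 0.8, 0.3]
opening: 0.643
grasp_force: 0.0
```

Call:
move_arm --plan '[0,0,0.3,0,0,0,0,0,0.9,0,0,0,0,0,1.8,0,0,0,0,0,2.9,0,0,0,-0.3,0,4.0,0,0,0,-0.6,0,5.1,0,0,0,-0.83,0,6.1,0,0,0,-0.83,0,6.4,0,0,0,-0.83,0,6.4,0,0,0]'

```text
time_s: 13.15
eef_pos: [0.4739, -0.2382, 0.4108]
eef_rot: [0.001, 0.682, 0.731, 0.0]
wrist_force: [-0.0, -0.1, -0.8]
opening: 0.645
grasp_force: 0.0
```

Run:
```python
from m import *
c=ctrl.camera("wrist");pickle.dump(c,open("w5.pkl","wb"));s=ctrl.camera("scene")
o=ctrl.get_obs();print(o["time_s"],o["eef_pos"],o["eef_rot"])
im=ortho(c,.515,-.22,500,400,.13,.0005)[:,:,::-1];kn=ortho(c,.51,-.06,400,400,.142,.0004)
r=big(masks(dict(pixels=kn))["red"]).reshape(-1,2).astype(np.float32);(a,b),wh,an=cv2.minAreaRect(r);print("knob",.51+(a-200)*.0004,-.06-(b-200)*.0004,np.array(wh)*.4,an)
x,y=proj(s,[.515,-.24,.1]).astype(int);a=cv2.resize(s["pixels"][max(0,y-50):y+50,max(0,x-37):x+38,::-1],(300,400),interpolation=2)
cv2.imwrite("pics/o5.png",np.hstack([im,a]))
```

```text
13.25 [ 0.47336319 -0.23764638  0.40768204] [-1.32115242e-03  6.81872568e-01  7.31469788e-01 -7.40813527e-05]
knob 0.5041062744140625 -0.0572409423828125 [29.95643005 30.03899231] 86.05481719970703
```

View pics/o5.png

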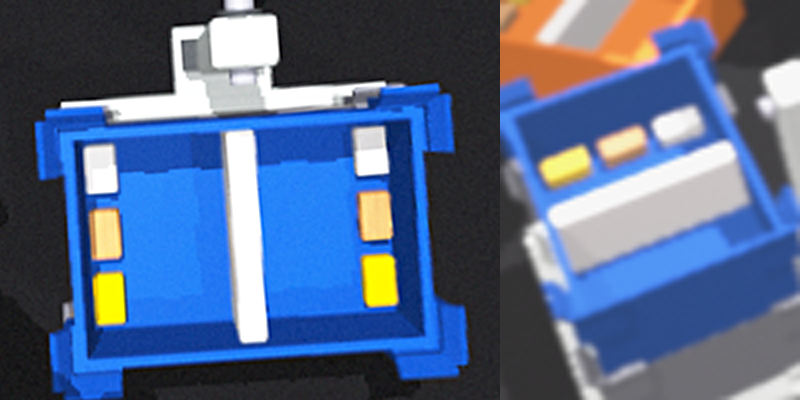

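Blue rim corners are (62,136), (425,112), (78,370), (438,346). Centre (0.5154, -0.2405), within 1 mm of the grey tray, at the seated height and level. The rod is still out. Next is the knob.

Call:
move_arm --plan '[0.2,1.1,0,0,0,0,0.4,2.3,0,0,0,0,0.6,3.3,-0.4,0,0,0,0.6,3.6,-1.4,0,0,0,0.6,3.6,-2.5,0,0,0,0.6,3.6,-3.6,0,0,0,0.6,3.6,-4.6,0,0,0,0.6,3.6,-5.3,0,0,0,0.6,3.6,-5.8,0,0,0,0.6,3.6,-5.8,0,0,0]' --grip 65

```text
time_s: 14.5
eef_pos: [0.5004, -0.0567, 0.1155]
eef_rot: [-0.004, 0.682, 0.731, -0.002]
wrist_force: [-0.1, -0.1, -0.8]
opening: 0.764
grasp_force: 0.0
```

Call:
move_arm --plan '[0,0,0,0,0,0,0,0,0,0,0,0,0,0,0,0,0,0,0,0,0,0,0,0,0,0,0,0,0,0,0,0,0,0,0,0,0,0,0,0,0,0]' --grip 20

```text
time_s: 15.38
eef_pos: [0.5053, -0.0584, 0.121]
eef_rot: [0.002, 0.682, 0.731, 0.001]
wrist_force: [3.0, 0.8, 6.0]
opening: 0.318
grasp_force: 59.2
```

Call:
move_arm --plan '[0.01,-0.1,0,0,0,0,0.01,-0.2,0,0,0,0,0.02,-0.3,0,0,0,0,0.03,-0.4,0,0,0,0,0.03,-0.5,0,0,0,0,0.04,-0.56,0,0,0,0,0.04,-0.56,0,0,0,0,0.04,-0.56,0,0,0,0]'

```text
time_s: 16.38
eef_pos: [0.5071, -0.0867, 0.121]
eef_rot: [0.002, 0.682, 0.731, 0.001]
wrist_force: [1.8, 0.0, 7.7]
opening: 0.314
grasp_force: 59.5
```

Call:
move_arm --plan '[0,0,0,0,0,0,0,0,0,0,0,0,0,0,0,0,0,0,0,0,0,0,0,0,0,0,0,0,0,0]' --grip 65

```text
time_s: 17.0
eef_pos: [0.5056, -0.086, 0.1193]
eef_rot: [-0.0, 0.682, 0.731, -0.0]
wrist_force: [0.6, -0.0, 0.9]
opening: 0.759
grasp_force: 0.0
```

Call:
move_arm --plan '[0,0,0.3,0,0,0,0,0,0.9,0,0,0,0,0,1.8,0,0,0,0,0,2.9,0,0,0,-0.3,-1.0,4.0,0,0,0,-0.6,-2.0,5.1,0,0,0,-0.68,-3.0,5.8,0,0,0,-0.68,-3.0,5.8,0,0,0,-0.68,-3.0,5.8,0,0,0]'

```text
time_s: 18.12
eef_pos: [0.4716, -0.2375, 0.4116]
eef_rot: [0.002, 0.683, 0.731, 0.0]
wrist_force: [0.0, 0.4, -0.1]
opening: 0.763
grasp_force: 0.0
```

Run:
```python
from m import *
c=ctrl.camera("wrist");s=ctrl.camera("scene")
o=ctrl.get_obs();print(o["time_s"],o["eef_pos"],o["wrist_force"])
im=ortho(c,.515,-.19,500,500,.13,.0005)[:,:,::-1];kn=ortho(c,.51,-.06,400,400,.142,.0004)
r=big(masks(dict(pixels=kn))["red"]).reshape(-1,2).astype(np.float32);(a,b),wh,an=cv2.minAreaRect(r);print("knob",.51+(a-200)*.0004,-.06-(b-200)*.0004,np.array(wh)*.4,an)
x,y=proj(s,[.515,-.24,.1]).astype(int);a=cv2.resize(s["pixels"][max(0,y-75):y+50,max(0,x-20):x+55,::-1],(300,500),interpolation=2)
cv2.imwrite("pics/o6.png",np.hstack([im,a]))
```

```text
18.225 [ 0.47147083 -0.23538887  0.40922926] [ 0.40256585 -0.51941812 -0.60824496]
knob 0.5059201049804688 -0.08582818603515625 [27.94421387 30.12097778] 86.09950256347656
```

View pics/o6.png

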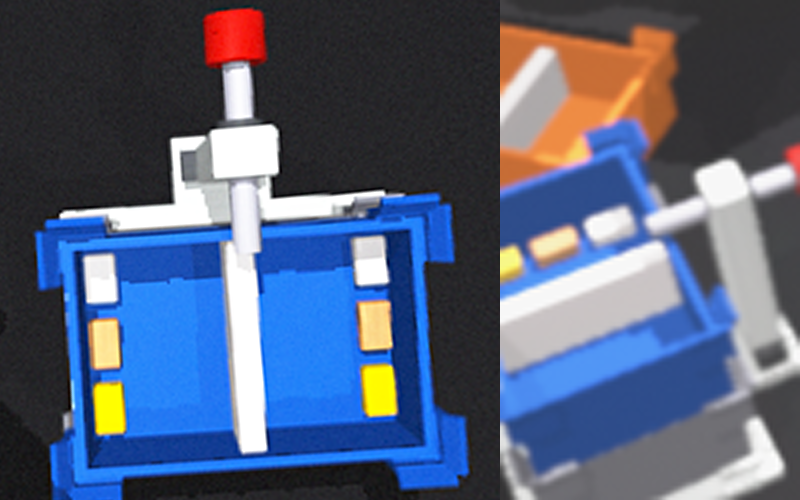

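The rod tip at (247,250) reaches over the blue rim, and the knob has moved 28.6 mm to (235,37). The tray hasn't shifted and the robot is clear, so I hand in.

```bash
python3 -c "
from bench import ctrl
print(ctrl.hand_in())"
```

```text
the job is handed in; nothing more can be done
None
```

I handed the job in at about 18 s: the blue tray is seated on the grey tray, centred within about 1 mm by the wrist camera, and the lock rod was pushed about 28 mm to its middle click over the rim; the hand-in returned no verdict.

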